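Put the orange tablet scraper back in its holder

TASK

Take the orange tablet scraper off its drying stand and slide it blade down into the slot of the orange holder, guiding it all the way down until its guard rests on the holder before you let go. Leave the green scraper where it is.

Things in the scene. Friction and masses are not known exactly. Their poses are not given: they have to be found in the camera images.
- orange_scraper_grip (a point): Centre of the orange scraper's grip bar (100 long in x, 18 thick in y, 22 tall). 26 mm below the bar, on two end posts, a 100 x 44 guard 5 thick; under it a steel blade 90 long, 6 thick, 55 deep (lower edge 97 mm below this point). z up, 160 g or so. Its guard rests on two rails 24 mm apart, 70 mm high, of a fixed drying stand; nothing clamps it, it lifts straight out.
- orange_holder_slot (a point): Centre of the mouth of the orange holder's slot, level with its top. Fixed white block with orange top, 140 long (x), 80 wide (y), 65 tall; slot open upwards, 114 long (x), 22 wide (y), 60 deep. z up. With the scraper home, guard lying on the block's top, the grip bar's centre is 42 mm above this point, bar along x; either way round will do.
- green_scraper_grip (a point): Centre of the grip bar of a green scraper, like the orange one in all but colour, standing on a second drying stand like the first (foot 150 x 90 mm). Top of bar 11 mm above this point. It must stay there.
- green_holder_slot (a point): Centre of the slot mouth of a second fixed holder, like the orange one but with a green top. It is the green scraper's place and stays empty.
There are look-alikes about, which are no part of the job. What is shaped like the part that bears orange_scraper_grip but purple is not meant. What is shaped like the part that bears orange_holder_slot but purple is not meant.

How it is judged:
On the way:
1. the orange scraper, still held, is lowered into the orange holder's slot to within 15 mm of home (z of orange_scraper_grip in the frame of orange_holder_slot below 0.057 m and x of orange_scraper_grip in the frame of orange_holder_slot between -0.016 and 0.016 m and y of orange_scraper_grip in the frame of orange_holder_slot between -0.013 and 0.013 m and contact force between the fingers and orange_scraper above 0.5 N), for 0.1 s.
At the end, for the whole second after the job is handed in: Orange scraper at rest in the orange slot: grip-bar centre 36 to 48 mm above the slot's mouth (home is 42), within 16 mm of the slot's centre along it and 13 mm across, tilted under 0.15 rad, in line within 0.26 rad; green scraper within 30 mm of its start (x of orange_scraper_grip in the frame of orange_holder_slot between -0.016 and 0.016 m and y of orange_scraper_grip in the frame of orange_holder_slot between -0.013 and 0.013 m and z of orange_scraper_grip in the frame of orange_holder_slot between 0.036 and 0.048 m and angle between orange_scraper_grip's own z axis and vertical below 0.15 rad and angle between the x axis of orange_scraper_grip and the x axis of orange_holder_slot, either way round below 0.26 rad and linear speed of orange_scraper below 0.02 m/s and distance of green_scraper_grip from where it was at the start of the episode below 0.03 m); the robot touches nothing.
It fails at once if the green scraper is moved by more than 30 mm (distance of green_scraper_grip from where it was at the start of the episode above 0.03 m).
It also fails if it takes over 43 s, if anything falls off the work surface, if the arm or the gripper's body presses on something with over 40 N, if the wrist force passes 120 N, or if a joint passes its speed limit or range.

ROBOT

A 7-joint arm with a two-finger parallel gripper is mounted at the origin on the work surface. World frame = base frame: x ahead of the robot, y to its left, z up, the work surface at z = 0. Lengths are in m, angles in rad, forces in N, time in s.
With the tool pointing down it reaches from about 0.425 to 0.825 m from the base axis. Payload 3.6 kg.
Tool frame: the origin (TCP) lies at the very end of the fingers, on their centre line; the grasp point (between the pads) lies 19 mm behind it; z points along the fingers, y is the line along which they close (so a half turn about z gives the same grasp; the last joint's range is limited). The gripper opens to 85 mm and grips with 20 to 120 N. Pads are 22 mm wide; open, the fingers measure 114 mm over their backs; the gripper's body (76 mm by 85 mm) begins 54 mm behind the grasp point. The pads swing forward as they close: fully open they stand 13 mm farther back than shut.
Start: joints at [1.137, 0.615, -0.013, 1.423, 0.008, 1.103, -0.04], TCP at [0.258, -0.597, 0.231] pointing down, gripper open.
Joint ranges: [-3.12, 3.12], [-0.3, 2.06], [-1.34, 1.32], [0.26, 2.42], [-1.36, 4.5], [0.01, 1.98], [-2.84, 2.84]. Speed limits (rad/s): [2.79, 2.79, 3.14, 3.14, 3.14, 3.14, 3.14].

INTERFACE

Orientations are given as a 3x3 rotation matrix whose columns are the frame's x, y, z axes.
In Python, from plant import r gives the robot as it stands. The module is installed in compiled form; this text tells all that it offers.
- The arm moves only by the shell command python3 -m crank 'ROWS' [OPENING]. ROWS is JSON, a list of rows, each an object with "linear": the shift along the tool's x, y, z in cm, a list of three; "spin": the turn about the tool's z in degrees. In form: [{"linear": [dx, dy, dz], "spin": spin}, ...]. A call has 1 to 5 rows; each row is the pose to reach, as a shift and turn from the pose commanded when the call began, along the tool's axes at that moment; what a row does not reach only later rows make up. A row lasts 1/8 s, in which the tool goes at most 62.5 mm and 10.7 degrees, less where a joint would pass 70% of its speed; a pose out of reach is approached as far as the arm can. A call with a gripper value outside its range is refused whole. OPENING is the closure, from 0 (fully open) to 1 (shut), set as the call begins (- or left out, the last holds). The fingers move at their own pace and stop on an object; the grip force is fixed at half the most. Time passes only in rows, so rows that repeat a pose let the fingers close. It gives the time, the measured TCP pose, the force, the opening and the grip force at its end, in the units of the state.
- r.get_state(): the state, without advancing time (a new reading comes with each control period).
- r.camera(name): name is "side" or "top"; returns the picture (384x512x3 uint8, red, green, blue); there is no depth.
- r.camera_params(name): a dict with "vertical_fov" (degrees; the focal length in pixels is half the picture's height over the tangent of half this angle, whatever the lens; pixels are square), "cx", "cy" (the principal point, pixels), "k1" (the pictures are not rectified: a ray, as slopes to the right and down, at radius r is drawn at 1 + k1 r^2 times it, then the intrinsics apply), "eye" and "orientation" of the camera in the world. Camera axes: x right, y down, z forward; pixel columns grow to the right and rows downward; lengths in m; the calibration is good to about 2 mm. A picture is of the moment at which its call begins. camera_params takes no time and is no camera call.
- r.sign_off(): hands the job in; it is judged then, once.
The state is a dict: "t": time; "q": joint angles; "joint_vel": joint speeds; "tau": joint torques, N m; "tcp_pos": TCP position; "tool_rot": TCP orientation; "force": force on the tool from outside, world axes, zero at the start; "torque": the same for the moment, N m; "finger_gap": finger opening in m; "finger_force": force on a finger pad.
Only numpy, scipy, OpenCV 4.12 (cv2) and the standard library are available. Lean on these libraries where they do the work, as an engineer would, in place of code of your own. Each camera call takes 0.05 s, during which the arm holds its last target. There are 200 camera calls.

## Working session

There is one attempt and no reset: what is moved stays moved. The work goes in short steps, Python scripts to look and compute and a shell command to move; the robot and the scene stay as the last step left them, time stands still between calls to the robot, and variables do not carry over. Pictures are saved under pics/ and viewed, at most 10 in all, crops included, and the job is handed in when it is done.

```bash
mkdir -p pics
cat > h.py <<'E'
import numpy as np, cv2
from plant import r
def ray(n,u,v):
    p=r.camera_params(n); f=192/np.tan(np.radians(p["vertical_fov"]/2))
    K=np.array([[f,0,p["cx"]],[0,f,p["cy"]],[0,0,1.]])
    s=cv2.undistortPoints(np.array([[[u,v]]],float),K,np.array([p["k1"],0,0,0,0.]))[0,0]
    # model: drawn = s*(1+k1 r^2): the OpenCV radial model
    return np.array(p["eye"]),np.array(p["orientation"])@np.array([s[0],s[1],1])
def plane(n,u,v,z):
    e,d=ray(n,u,v); return e+d*(z-e[2])/d[2]
def tri(a,b):
    (e1,d1),(e2,d2)=ray(*a),ray(*b)
    t=np.linalg.lstsq(np.stack([d1,-d2],1),e2-e1,rcond=None)[0]
    p,q=e1+t[0]*d1,e2+t[1]*d2
    return (p+q)/2,np.linalg.norm(p-q)
E
python3 - <<'E'
from h import *
for n in("side","top"):
    im=r.camera(n); cv2.imwrite(f"pics/{n}0.png",im[:,:,::-1]); print(n,r.camera_params(n))
s=r.get_state(); print(s["t"],s["tcp_pos"],np.round(s["tool_rot"],3),s["finger_gap"])
E
```

```text
side {'vertical_fov': 48.21372746595424, 'cx': 255.0513306023781, 'cy': 191.25374001031125, 'k1': -0.05898110757424464, 'eye': array([0.30460131, 0.80411627, 0.85580924]), 'orientation': array([[-0.971774  , -0.18004804,  0.15244016],
       [-0.23505881,  0.68400303, -0.6905702 ],
       [ 0.02006628, -0.70691057, -0.70701824]])}
top {'vertical_fov': 49.868822005484645, 'cx': 252.8678235458609, 'cy': 194.1358085070569, 'k1': -0.14233835079315799, 'eye': array([0.3817958 , 0.04729926, 1.06755208]), 'orientation': array([[ 0.02229574, -0.99352283,  0.11142389],
       [-0.9996497 , -0.02056475,  0.0166605 ],
       [-0.01426118, -0.11175631, -0.99363331]])}
0.1 [ 0.2575357  -0.59606569  0.23025545] [[ 0.918  0.397 -0.001]
 [ 0.397 -0.918  0.002]
 [-0.    -0.002 -1.   ]] 0.0857297203150198
```

View pics/side0.png

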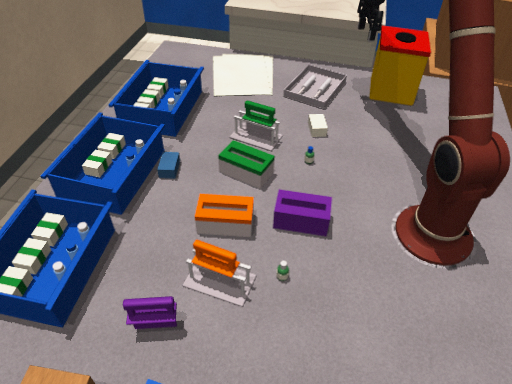

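View pics/top0.png

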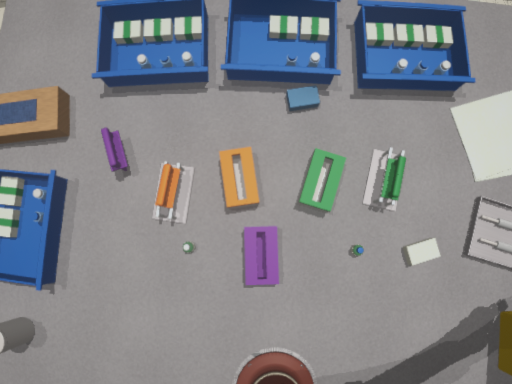

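The side view shows the orange scraper on its stand at (215,258), with the purple scraper look-alike at (150,310). The orange holder is at (225,215), the purple holder at (303,210), the green scraper at (258,118) and the green holder at (247,163). In the top view the orange scraper is at (168,187), the orange holder at (239,178), the purple scraper at (115,150), the purple holder at (261,256), the green scraper at (392,180) and the green holder at (322,181).

Candidates for the scraper are orange at top (168,187) or purple at (115,150). Candidates for the holder are orange (239,178), purple (261,256) or green (322,181). I choose the two orange ones and check them in one close crop.

Run:
```python
from h import *
t=cv2.imread("pics/top0.png"); s=cv2.imread("pics/side0.png")
a=cv2.resize(t[140:230,145:265],None,fx=6,fy=6,interpolation=cv2.INTER_CUBIC)[:, :]
b=cv2.resize(s[185:305,175:265],None,fx=6,fy=6,interpolation=cv2.INTER_CUBIC)
a=cv2.resize(t[140:225,145:265],(400,283)); b=cv2.resize(s[185:305,178:262],(399,570))
c=np.zeros((570,800,3),np.uint8); c[:283,:400]=a; c[:,401:]=b
cv2.imwrite("pics/crop1.png",c)
for n,im in(("top",t),("side",s)):
    hsv=cv2.cvtColor(im,cv2.COLOR_BGR2HSV)
    m=cv2.inRange(hsv,(5,150,90),(20,255,255))
    k,l,st,ce=cv2.connectedComponentsWithStats(m)
    for i in range(1,k):
        if st[i,4]>40:
            rc=cv2.minAreaRect(cv2.findContours((l==i).astype(np.uint8),0,2)[0][0])
            print(n,st[i],ce[i].round(1),np.round(cv2.boxPoints(rc),1).tolist())
```

```text
top [ 221  148   37   58 1177] [238.5 176.6] [[219.5, 151.60000610351562], [249.89999389648438, 147.3000030517578], [257.70001220703125, 201.8000030517578], [227.3000030517578, 206.10000610351562]]
top [156 164  15  42 290] [163.4 184.4] [[155.6999969482422, 203.89999389648438], [164.1999969482422, 163.1999969482422], [171.1999969482422, 164.6999969482422], [162.60000610351562, 205.3000030517578]]
top [166 169  13  38 269] [172.  187.4] [[164.5, 205.6999969482422], [172.0, 168.0], [179.3000030517578, 169.5], [171.8000030517578, 207.1999969482422]]
side [379  19  71  58 585] [429.9  49.8] [[374.79998779296875, 31.5], [436.20001220703125, 16.799999237060547], [450.29998779296875, 75.4000015258789], [388.8999938964844, 90.19999694824219]]
side [494  78  18  11 123] [502.4  82.3] [[492.6000061035156, 85.69999694824219], [494.1000061035156, 77.30000305175781], [512.0, 80.5], [510.5, 89.0]]
side [ 195  194   59   30 1420] [224.3 208.6] [[194.5, 220.3000030517578], [196.3000030517578, 193.0], [253.1999969482422, 196.6999969482422], [251.39999389648438, 223.89999389648438]]
side [ 192  240   48   38 1062] [214.7 258.2] [[186.39999389648438, 260.3999938964844], [195.0, 237.8000030517578], [241.5, 255.5], [232.89999389648438, 278.1000061035156]]
side [ 21 366  69  18 824] [ 52.3 376.8] [[21.0, 366.0], [89.0, 366.0], [89.0, 383.0], [21.0, 383.0]]
```

View pics/crop1.png

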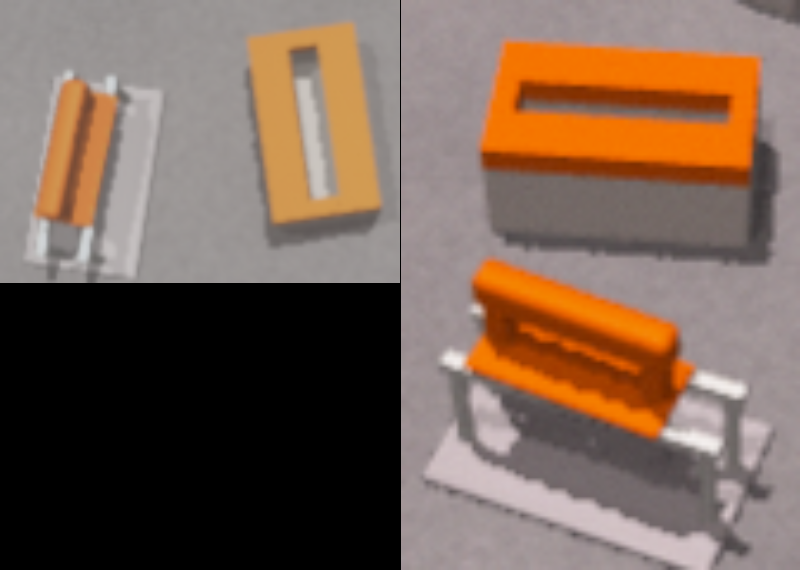

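The crop confirms both choices: the scraper on its stand has an orange grip and guard, and the holder is a white block with an orange top. I'll triangulate the bar ends and the holder's top corners.

Run:
```python
from h import *
T=lambda x,y:("top",145+(x+.5)*.3-.5,140+(y+.5)*.3-.5)
S=lambda x,y:("side",178+(x-400.5)/4.75-.5,185+(y+.5)/4.75-.5)
pr=dict(fl=((353,25),(506,42)),fr=((380,208),(759,58)),nl=((249,38),(485,150)),nr=((270,222),(750,170)),
 sfl=((316,46),(521,82)),sfr=((339,197),(731,95)),
 barL=((79,82),(484,285)),barR=((54,219),(668,345)),barC=((67,150),(577,314)))
for k,(a,b) in pr.items():
    p,e=tri(T(*a),S(*b)); print(k,p.round(4),round(e,4))
H=np.mean([plane(*T(*pr[k][0]),.065) for k in("fl","fr","nl","nr")],0)
print("H top",H,"H side",np.mean([plane(*S(*pr[k][1]),.065) for k in("fl","fr","nl","nr")],0))
f=[plane(*T(*pr[k][0]),.065) for k in("fl","fr","nl","nr")]
d=f[0]-f[1]+f[2]-f[3]; print("H ang",np.degrees(np.arctan2(d[1],d[0])), [np.linalg.norm(f[0]-f[1]),np.linalg.norm(f[0]-f[2])])
sl=[plane(*T(*a),.065) for a in((289,48),(316,45),(339,197),(309,200))];d=sl[0]+sl[1]-sl[2]-sl[3]
print("slot",np.mean(sl,0),np.degrees(np.arctan2(d[1],d[0])))
for z in(.112,): 
  a=plane(*T(*pr["barL"][0]),z);b=plane(*T(*pr["barR"][0]),z);d=a-b
  print("bar",(a+b)/2,np.degrees(np.arctan2(d[1],d[0])),np.linalg.norm(d), plane(*S(577,314),z))
  a=plane(*S(*pr["barL"][1]),z);b=plane(*S(*pr["barR"][1]),z);d=a-b
  print("bar side",(a+b)/2,np.degrees(np.arctan2(d[1],d[0])),np.linalg.norm(d))
```

```text
fl [0.6126 0.0726 0.0614] 0.0009
fr [0.4758 0.0496 0.0618] 0.0008
nl [0.5997 0.1499 0.0608] 0.0025
nr [0.4623 0.1299 0.0625] 0.002
sfl [0.5954 0.0997 0.0619] 0.0001
sfr [0.4835 0.08   0.0615] 0.0013
barL [0.5559 0.2664 0.1062] 0.0025
barR [0.4604 0.2797 0.1091] 0.0044
barC [0.5077 0.2725 0.1077] 0.0
H top [0.53739875 0.10038815 0.065     ] H side [0.53622335 0.10348887 0.065     ]
H ang 8.89021066777391 [np.float64(0.13812318503826157), np.float64(0.07801549637087588)]
slot [0.53776408 0.1001675  0.065     ] 9.48098062694127
bar [0.50705189 0.27193303 0.112     ] -7.724057687419139 0.09897539970581 [0.50652321 0.2755715  0.112     ]
bar side [0.50734253 0.276179   0.112     ] -7.137496305700046 0.09136545624335224
```

```bash
cat > go.py <<'E'
import sys; from h import *
# target x y z, world angle of tool x (deg) -> shift in tool cm, spin deg
x,y,z,a=map(float,sys.argv[1:]); s=r.get_state(); R=np.array(s["tool_rot"])
c=np.degrees(np.arctan2(R[1,0],R[0,0]))
print("cm",(R.T@(np.array([x,y,z])-s["tcp_pos"])*100).round(2),"spin",round(-((a-c+180)%360-180),2),"ang",c.round(2),"t",s["t"],"tcp",np.round(s["tcp_pos"],4),"q",np.round(s["q"],2),"F",np.round(s["force"],1),"gap",round(s["finger_gap"],4),"tilt",R[:,2].round(4))
E
python3 go.py .45 -.40 .30 73.4
```

```text
cm [ 25.44 -10.38  -6.95] spin -50.03 ang 23.37 t 0.1 tcp [ 0.2575 -0.5961  0.2303] q [ 1.14  0.62 -0.01  1.42  0.01  1.1  -0.04] F [-0.  -0.1  0. ] gap 0.0857 tilt [-9.0e-04  2.1e-03 -1.0e+00]
```

```bash
python3 -m crank '[{"linear":[5,-2,-2],"spin":-10},{"linear":[10,-4,-4],"spin":-20},{"linear":[15,-6,-6],"spin":-30},{"linear":[20,-8,-7],"spin":-40},{"linear":[25.5,-10.4,-7],"spin":-50}]' 0; python3 go.py .53 -.12 .30 123
```

```text
t: 0.72
tcp_pos: [0.4515, -0.3996, 0.3021]
tool_rot: [[0.282, 0.959, 0.001], [0.959, -0.282, -0.002], [-0.001, 0.001, -1.0]]
force: [0.7, -0.6, 0.1]
finger_gap: 0.0856
finger_force: 0.0
cm [29.03 -0.36  0.17] spin -49.39 ang 73.61 t 0.725 tcp [ 0.4515 -0.3996  0.3021] q [ 0.85  0.49 -0.27  1.45  0.13  1.21  0.28] F [ 0.7 -0.6  0.1] gap 0.0856 tilt [ 9.0e-04 -1.6e-03 -1.0e+00]
```

```bash
python3 -m crank '[{"linear":[6,0,0],"spin":-10},{"linear":[12,0,0],"spin":-20},{"linear":[18,0,0],"spin":-30},{"linear":[24,0,0],"spin":-40},{"linear":[29,-0.4,0.2],"spin":-49.4}]'; python3 go.py .52 .17 .28 172
```

```text
t: 1.35
tcp_pos: [0.5301, -0.1183, 0.2992]
tool_rot: [[-0.547, 0.837, 0.0], [0.837, 0.547, 0.001], [0.001, 0.0, -1.0]]
force: [0.4, -0.5, 0.3]
finger_gap: 0.0857
finger_force: 0.0
cm [24.69 14.93  1.94] spin -48.82 ang 123.18 t 1.35 tcp [ 0.5301 -0.1183  0.2992] q [ 0.54  0.43 -0.54  1.62  0.23  1.16  0.52] F [ 0.4 -0.5  0.3] gap 0.0857 tilt [ 1.e-04  7.e-04 -1.e+00]
```

```bash
python3 -m crank '[{"linear":[5,3,0],"spin":-10},{"linear":[10,6,0],"spin":-20},{"linear":[15,9,1],"spin":-30},{"linear":[20,12,1.5],"spin":-40},{"linear":[24.7,14.9,1.9],"spin":-48.8}]'; python3 go.py .507 .273 .16 172.3
```

```text
t: 1.98
tcp_pos: [0.5209, 0.1688, 0.2798]
tool_rot: [[-0.99, 0.142, -0.001], [0.142, 0.99, -0.001], [0.001, -0.001, -1.0]]
force: [1.5, 0.0, 0.1]
finger_gap: 0.0852
finger_force: 0.0
cm [ 2.85 10.13 11.98] spin -0.44 ang 171.86 t 1.975 tcp [0.5209 0.1688 0.2798] q [ 0.14  0.5  -0.78  1.64  0.38  1.16  0.7 ] F [1.5 0.  0.1] gap 0.0852 tilt [-6.e-04 -5.e-04 -1.e+00]
```

```bash
python3 -m crank '[{"linear":[1.5,5,3],"spin":-0.4},{"linear":[2.9,10,6],"spin":-0.4},{"linear":[2.9,10.1,9],"spin":-0.4},{"linear":[2.9,10.1,12],"spin":-0.4},{"linear":[2.9,10.1,12],"spin":-0.4}]'; python3 go.py .507 .273 .093 172.3
python3 - <<'E'
from h import *
t=r.camera("top")[:,:,::-1]; s=r.camera("side")[:,:,::-1]
c=np.zeros((500,800,3),np.uint8); c[:400,:400]=cv2.resize(t[140:240,125:225],(400,400)); c[:,400:]=cv2.resize(s[185:310,160:260],(400,500))
cv2.imwrite("pics/pre.png",c)
E
```

```text
t: 2.6
tcp_pos: [0.5061, 0.2699, 0.1578]
tool_rot: [[-0.99, 0.139, -0.005], [0.14, 0.99, -0.004], [0.005, -0.004, -1.0]]
force: [0.4, 0.6, 0.4]
finger_gap: 0.0856
finger_force: 0.0
cm [-0.08  0.35  6.48] spin -0.32 ang 171.98 t 2.6 tcp [0.5061 0.2699 0.1578] q [-0.11  0.67 -0.69  1.72  0.51  0.95  0.43] F [0.4 0.6 0.4] gap 0.0856 tilt [-0.0054 -0.0037 -1.    ]
```

View pics/pre.png

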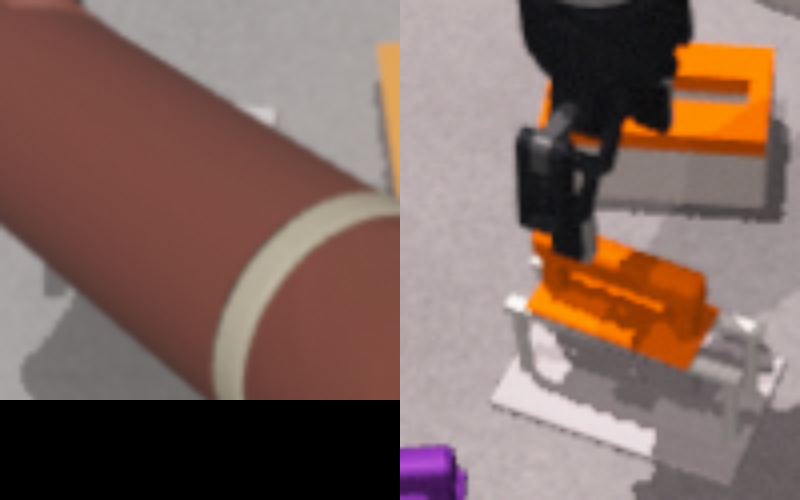

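Run:
```python
from h import *
s=r.get_state();R=np.array(s["tool_rot"]);p=r.camera_params("side");f=192/np.tan(np.radians(p["vertical_fov"]/2));O=np.array(p["orientation"])
K=np.array([[f,0,p["cx"]],[0,f,p["cy"]],[0,0,1.]])
for n,o in dict(tcp=(0,0,0),near=(0,.0425,-.013),nearback=(0,.057,-.013),far=(0,-.0425,-.013)).items():
    w=np.array(s["tcp_pos"])+R@np.array(o); q=cv2.projectPoints(w[None],cv2.Rodrigues(O.T)[0],-O.T@p["eye"],K,np.array([p["k1"],0,0,0]))[0].ravel()
    print(n,w.round(3),(400+(q[0]-160)*4).round(),((q[1]-185)*4).round())
```

```text
tcp [0.508 0.272 0.161] 614.0 199.0
near [0.514 0.314 0.174] 576.0 244.0
nearback [0.516 0.328 0.174] 563.0 265.0
far [0.502 0.23  0.174] 647.0 126.0
```

The side crop shows the near fingertip at about (575,255), where the projection puts it, and the bar below it. The fingers straddle the bar, so I go down.

```bash
python3 -m crank '[{"linear":[0,0.2,2],"spin":-0.3},{"linear":[0,0.2,4],"spin":-0.3},{"linear":[0,0.2,5.5],"spin":-0.3},{"linear":[0,0.2,6.7],"spin":-0.3},{"linear":[0,0.2,6.7],"spin":-0.3}]'; python3 -m crank '[{"linear":[0,0,0],"spin":0},{"linear":[0,0,0],"spin":0},{"linear":[0,0,0],"spin":0},{"linear":[0,0,0],"spin":0},{"linear":[0,0,0],"spin":0}]' 1; python3 go.py .507 .273 .093 172.3
```

```text
t: 3.32
tcp_pos: [0.5076, 0.2732, 0.0929]
tool_rot: [[-0.991, 0.135, -0.001], [0.135, 0.991, -0.001], [0.001, -0.001, -1.0]]
force: [-0.3, -0.3, -0.4]
finger_gap: 0.0855
finger_force: 0.0
t: 3.95
tcp_pos: [0.508, 0.2738, 0.0937]
tool_rot: [[-0.991, 0.134, 0.001], [0.134, 0.991, 0.001], [-0.0, 0.001, -1.0]]
force: [0.3, 0.1, 2.0]
finger_gap: 0.0172
finger_force: 62.2
cm [ 0.08 -0.09  0.07] spin -0.03 ang 172.27 t 3.95 tcp [0.508  0.2738 0.0937] q [-0.15  0.75 -0.63  1.78  0.59  0.81  0.37] F [0.3 0.1 2. ] gap 0.0172 tilt [ 6.e-04  7.e-04 -1.e+00]
```

```bash
python3 -m crank '[{"linear":[0,0,-1],"spin":0},{"linear":[0,0,-3],"spin":0},{"linear":[0,0,-6],"spin":0},{"linear":[0,0,-9],"spin":0},{"linear":[0,0,-11],"spin":0}]'; python3 go.py .537 .101 .205 189.2
```

```text
t: 4.58
tcp_pos: [0.5079, 0.2736, 0.2052]
tool_rot: [[-0.991, 0.134, 0.001], [0.134, 0.991, 0.001], [-0.001, 0.001, -1.0]]
force: [0.2, 0.1, -1.3]
finger_gap: 0.0172
finger_force: 62.0
cm [-5.210e+00 -1.671e+01  1.000e-02] spin -16.92 ang 172.28 t 4.575 tcp [0.5079 0.2736 0.2052] q [-0.09  0.62 -0.73  1.66  0.46  1.04  0.47] F [ 0.2  0.1 -1.3] gap 0.0172 tilt [ 1.2e-03  7.0e-04 -1.0e+00]
```

```bash
python3 -m crank '[{"linear":[-0.7,-2,0],"spin":-3},{"linear":[-2,-6,0],"spin":-7},{"linear":[-3.5,-11,0],"spin":-11},{"linear":[-4.7,-15,0],"spin":-15},{"linear":[-5.2,-16.7,0],"spin":-16.9}]'; python3 -m crank '[{"linear":[0,0,0],"spin":0},{"linear":[0,0,0],"spin":0}]'
python3 go.py .537 .101 .19 189.2
python3 - <<'E'
from h import *
t=r.camera("top")[:,:,::-1]; s=r.camera("side")[:,:,::-1]
cv2.imwrite("pics/t3.png",t);cv2.imwrite("pics/s3.png",s)
c=np.zeros((560,800,3),np.uint8); c[:400,:400]=cv2.resize(t[120:220,190:290],(400,400)); c[:,400:]=cv2.resize(s[110:250,175:275],(400,560))
cv2.imwrite("pics/over.png",c)
E
```

```text
t: 5.2
tcp_pos: [0.5372, 0.0967, 0.2031]
tool_rot: [[-0.988, -0.156, -0.001], [-0.156, 0.988, -0.003], [0.001, -0.002, -1.0]]
force: [-0.7, 0.3, -1.6]
finger_gap: 0.0171
finger_force: 62.1
t: 5.45
tcp_pos: [0.5364, 0.1025, 0.2038]
tool_rot: [[-0.987, -0.161, 0.0], [-0.161, 0.987, 0.001], [-0.0, 0.001, -1.0]]
force: [-0.7, -0.2, -1.9]
finger_gap: 0.0172
finger_force: 62.0
cm [-0.03 -0.16  1.38] spin 0.05 ang -170.75 t 5.45 tcp [0.5364 0.1025 0.2038] q [ 0.29  0.6  -0.83  1.75  0.51  1.02  1.  ] F [-0.7 -0.2 -1.9] gap 0.0172 tilt [ 2.0e-04  1.3e-03 -1.0e+00]
```

View pics/over.png

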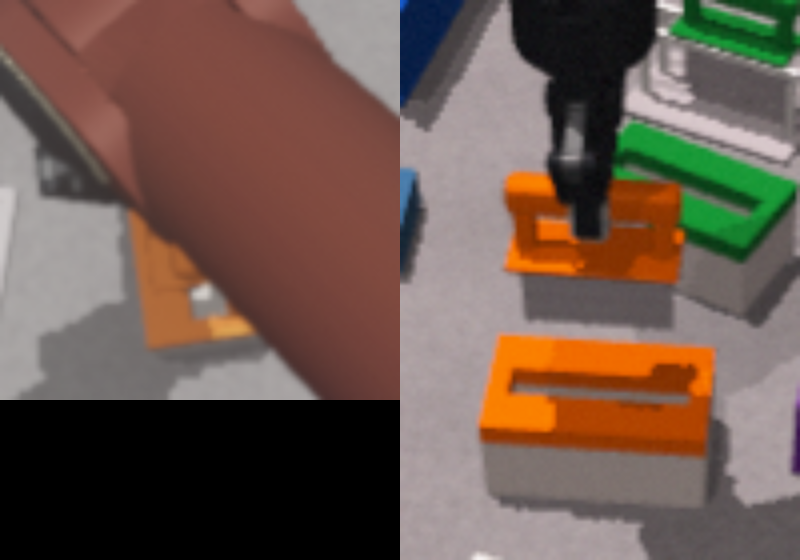

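The side crop shows the scraper hanging level over the holder, with the blade's lower edge running from (525,318) to (672,327). I cast that edge and the slot in the same view so camera bias cancels.

Run:
```python
from h import *
S=lambda x,y,z:plane("side",175+(x-399.5)/4-.5,110+(y+.5)/4-.5,z)
zb=r.get_state()["tcp_pos"][2]+.019-.097
a,b=S(525,317,zb),S(672,326,zb);print("blade",a,b,(a+b)/2,np.degrees(np.arctan2(*(a-b)[[1,0]])))
a,b=S(504,270,zb+.055),S(680,282,zb+.055);print("guard near edge",(a+b)/2,np.linalg.norm(a-b),np.degrees(np.arctan2(*(a-b)[[1,0]])))
c=[S(*k,.065) for k in((500,336),(715,348),(480,430),(706,443))];print("H",np.mean(c,0),np.linalg.norm(c[0]-c[1]),np.linalg.norm(c[0]-c[2]))
d=c[0]-c[1];print(np.degrees(np.arctan2(d[1],d[0])))
a,b=S(510,372,.065),S(697,382,.065);print("slot far edge",(a+b)/2,np.linalg.norm(a-b))
```

```text
blade [0.57877549 0.1133424  0.12571181] [0.49103889 0.09819022 0.12571181] [0.53490719 0.10576631 0.12571181] 9.798371580805542
guard near edge [0.53170756 0.12391454 0.18071181] 0.10142907084331808 9.134656462802768
H [0.53613175 0.10423531 0.065     ] 0.1392550012905287 0.08129948489914206
10.265803556409015
slot far edge [0.53689318 0.09462014 0.065     ] 0.11867578053614522
```

Blade and slot line up within about 2 mm, against ±8 mm of clearance. Lowering.

```bash
python3 -m crank '[{"linear":[0,0,2],"spin":0},{"linear":[0,0,4],"spin":0},{"linear":[0,0,5.5],"spin":0},{"linear":[0,0,7],"spin":0},{"linear":[0,0,8],"spin":0}]'; python3 go.py .537 .102 .0887 189.5
```

```text
t: 6.18
tcp_pos: [0.5367, 0.1012, 0.1225]
tool_rot: [[-0.987, -0.16, -0.0], [-0.16, 0.987, 0.0], [0.0, 0.0, -1.0]]
force: [-0.6, -0.0, -1.2]
finger_gap: 0.0171
finger_force: 62.0
cm [-0.04  0.07  3.38] spin -0.31 ang -170.81 t 6.175 tcp [0.5367 0.1012 0.1225] q [ 0.24  0.7  -0.75  1.84  0.62  0.86  0.91] F [-0.6 -0.  -1.2] gap 0.0171 tilt [-5.e-04  0.e+00 -1.e+00]
```

```bash
python3 -m crank '[{"linear":[0,0.05,1],"spin":0},{"linear":[0,0.05,2],"spin":0},{"linear":[0,0.05,2.7],"spin":0},{"linear":[0,0.05,3.1],"spin":0},{"linear":[0,0.05,3.1],"spin":0}]'; python3 go.py .537 .102 .0887 189.5
```

```text
t: 6.8
tcp_pos: [0.5367, 0.1015, 0.0922]
tool_rot: [[-0.987, -0.159, -0.0], [-0.159, 0.987, 0.0], [0.0, 0.0, -1.0]]
force: [-0.2, 0.0, -0.9]
finger_gap: 0.0169
finger_force: 62.0
cm [-0.03  0.05  0.35] spin -0.33 ang -170.83 t 6.8 tcp [0.5367 0.1015 0.0922] q [ 0.22  0.74 -0.72  1.86  0.67  0.8   0.87] F [-0.2  0.  -0.9] gap 0.0169 tilt [-3.e-04  0.e+00 -1.e+00]
```

```bash
python3 -m crank '[{"linear":[0,0,0.15],"spin":0},{"linear":[0,0,0.3],"spin":0},{"linear":[0,0,0.4],"spin":0},{"linear":[0,0,0.4],"spin":0},{"linear":[0,0,0.4],"spin":0}]'; python3 go.py .537 .102 .0887 189.5
```

```text
t: 7.42
tcp_pos: [0.5368, 0.1015, 0.0886]
tool_rot: [[-0.987, -0.159, 0.0], [-0.159, 0.987, -0.0], [-0.0, -0.0, -1.0]]
force: [-1.8, -0.4, 1.9]
finger_gap: 0.017
finger_force: 62.2
cm [-0.02  0.05 -0.01] spin -0.33 ang -170.83 t 7.425 tcp [0.5368 0.1015 0.0886] q [ 0.21  0.74 -0.71  1.86  0.67  0.79  0.87] F [-1.8 -0.4  1.9] gap 0.017 tilt [ 3.e-04 -1.e-04 -1.e+00]
```

Contact starts at the expected height (force z goes from -0.9 to +1.9 N). I press slightly to confirm seating and look.

```bash
python3 -m crank '[{"linear":[0,0,0.05],"spin":0},{"linear":[0,0,0.1],"spin":0},{"linear":[0,0,0.1],"spin":0}]'
python3 - <<'E'
from h import *
s=r.camera("side")[:,:,::-1]
cv2.imwrite("pics/seat.png",cv2.resize(s[130:250,175:275],(500,600)))
E
```

```text
t: 7.8
tcp_pos: [0.5368, 0.1016, 0.0885]
tool_rot: [[-0.987, -0.16, 0.001], [-0.16, 0.987, -0.001], [-0.001, -0.001, -1.0]]
force: [-3.2, -1.1, 8.1]
finger_gap: 0.0168
finger_force: 63.3
```

View pics/seat.png

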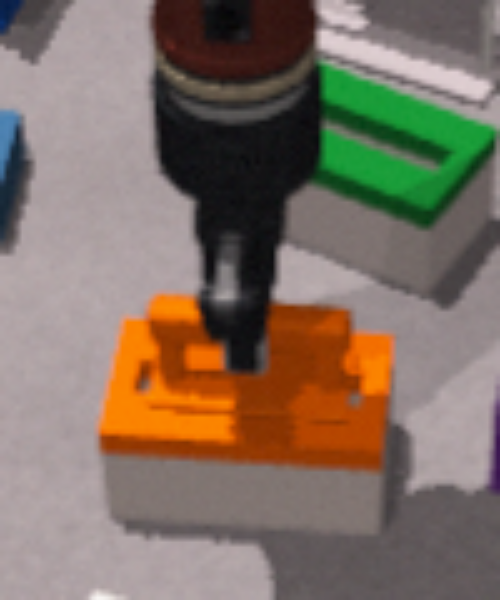

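The guard lies flat on the orange top, with slot ends showing about equally at (145,375) and (355,398). It's seated, so I release and back off straight up.

```bash
python3 -m crank '[{"linear":[0,0,-0.1],"spin":0},{"linear":[0,0,-0.1],"spin":0},{"linear":[0,0,-0.1],"spin":0},{"linear":[0,0,-0.1],"spin":0},{"linear":[0,0,-0.1],"spin":0}]' 0;  python3 -m crank '[{"linear":[0,0,-2],"spin":0},{"linear":[0,0,-5],"spin":0},{"linear":[0,0,-9],"spin":0},{"linear":[0,0,-13],"spin":0},{"linear":[0,0,-15],"spin":0}]'; python3 -m crank '[{"linear":[0,-5,0],"spin":0},{"linear":[0,-10,0],"spin":0},{"linear":[0,-15,0],"spin":0},{"linear":[0,-20,0],"spin":0},{"linear":[0,-20,0],"spin":0}]'
python3 - <<'E'
from h import *
s=r.camera("side")[:,:,::-1]; t=r.camera("top")[:,:,::-1]
c=np.zeros((500,800,3),np.uint8); c[:,:400]=cv2.resize(t[120:245,200:300],(400,500)); c[:,400:]=cv2.resize(s[130:255,175:275],(400,500))
cv2.imwrite("pics/end.png",c)
E
```

```text
t: 8.48
tcp_pos: [0.5368, 0.1015, 0.0882]
tool_rot: [[-0.987, -0.159, -0.0], [-0.159, 0.987, 0.0], [0.0, 0.0, -1.0]]
force: [-0.6, -0.2, 0.0]
finger_gap: 0.0852
finger_force: 0.0
t: 9.1
tcp_pos: [0.5375, 0.1021, 0.2407]
tool_rot: [[-0.987, -0.16, 0.003], [-0.16, 0.987, 0.001], [-0.003, 0.0, -1.0]]
force: [0.1, -0.5, -0.4]
finger_gap: 0.0853
finger_force: 0.0
t: 9.72
tcp_pos: [0.5687, -0.1026, 0.2371]
tool_rot: [[-0.989, -0.149, -0.002], [-0.149, 0.989, -0.003], [0.002, -0.003, -1.0]]
force: [0.0, 1.2, 0.3]
finger_gap: 0.0856
finger_force: 0.0
```

View pics/end.png

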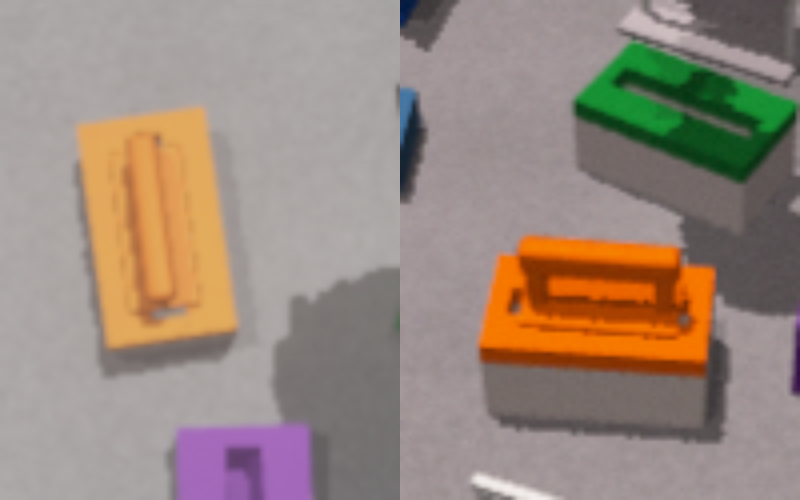

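Both views show the scraper upright in the slot, with its guard flat and centred on the orange holder and the arm clear (top crop bar at (150,215), side crop bar at (600,250)).

```bash
python3 -m crank '[{"linear":[0,0,0],"spin":0},{"linear":[0,0,0],"spin":0}]' >/dev/null; python3 -c "
from plant import r; print(r.sign_off())"
```

```text
the job is handed in; nothing more can be done
None
```

The orange scraper is seated blade down in the orange holder, released only once its guard rested on the block; I never touched the green scraper, and the job was handed in at about 10 s of the 43 s allowed, with no verdict returned.

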